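# Close the filler cap of the pressure filter pot

## Robot

A 6-joint arm with a two-finger parallel gripper is mounted at the origin on the work surface. World frame = base frame: x ahead of the robot, y to its left, z up, the work surface at z = 0. Lengths are in m, angles in rad, forces in N, time in s.
With the tool pointing down it reaches from about 0.4 to 0.825 m from the base axis. Payload 7 kg.
Tool frame: the origin (TCP) lies on the centre line of the jaws, within the pads' length; the fingertips stand 22 mm ahead of it and the grasp point (between the pads) lies 3 mm ahead of it; z points along the fingers, y is the line along which they close (so a half turn about z gives the same grasp; the last joint's range is limited). The gripper opens to 88 mm and grips with 3 to 60 N. Pads are 19 mm wide; open, the fingers measure 130 mm over their backs; the gripper's body (78 mm by 193 mm) begins 47 mm behind the grasp point.
Start: joints at [-0.87, 0.359, 0.012, 0, -1.224, -0.288], TCP at [0.271, -0.618, 0.249] pointing down, gripper open.
Joint ranges: [-3.07, 3.07], [-1.43, 2.12], [-1.02, 1.25], [-3.03, 1.67], [-3.05, -0], [-3.03, 3.03]. Speed limits (rad/s): [2.39, 2.39, 3.01, 3.14, 3.14, 3.14].

## Interface

Orientations are given as [roll, pitch, yaw] about the fixed x, y, z axes, in that order (R = Rz(yaw) Ry(pitch) Rx(roll)).
In Python, from station import monitor, viewer, order gives the robot as it stands. The module is installed in compiled form; this text tells all that it offers.
- The arm moves only by the tool servo_tool, never from a script. Its argument "targets" is a list of rows, each an object with "angular": the turn, a rotation vector about the tool's x, y, z in degrees, a list of three; "xyz": the shift along the tool's x, y, z in cm, a list of three; "claw": the finger opening in cm, from 0 to 8.76. A call has 1 to 20 rows; each row shifts and turns the commanded pose from where the row before left it, along the tool's axes as they then stand; what a row does not reach is not made up. A row lasts 1/10 s, in which the tool goes at most 50 mm and 8.59 degrees, less where a joint would pass 70% of its speed; a pose out of reach is approached as far as the arm can. A call is refused whole if a number of a shift passes 5 or a number of a turn 8.59, either way. A call with a gripper value outside its range is refused whole. The fingers move at their own pace and stop on an object; "force" is the grip in N (left out, the last holds). Time passes only in rows, so rows that do not move let the fingers close. It gives the time, the measured TCP pose, the force, the opening and the grip force at its end, in the units of the state.
- monitor.get_state(): the state, without advancing time (a new reading comes with each control period).
- viewer.grab_frame(name): name is "scene" or "top" or "wrist"; returns a dict with "color" (400x640x3 uint8, blue, green, red), "fovy" (degrees; the focal length in pixels is half the picture's height over the tangent of half this angle, whatever the lens; pixels are square), "cx", "cy" (the principal point, pixels), "k1" (the pictures are not rectified: a ray, as slopes to the right and down, at radius r is drawn at 1 + k1 r^2 times it, then the intrinsics apply), "R" (3x3) and "t" (3): a world point X has camera coordinates R X + t. Camera axes: x right, y down, z forward; pixel columns grow to the right and rows downward; lengths in m; the calibration is good to about 2 mm. A picture is of the moment at which its call begins. There is no depth.
- order.job_done(): hands the job in; it is judged then, once.
The state is a dict: "t": time; "q": joint angles; "qd": joint speeds; "joint_efforts": joint torques, N m; "eef_pos": TCP position; "ee_rot": TCP orientation; "force": force on the tool from outside, world axes, zero at the start; "moment": the same for the moment, N m; "width": finger opening in m; "gripper_force": force on a finger pad.
Only numpy, scipy, OpenCV 4.12 (cv2) and the standard library are available. Lean on these libraries where they do the work, as an engineer would, in place of code of your own. Each camera call takes 0.05 s, during which the arm holds its last target. There are 200 camera calls.

## Task

The pressure filter pot has been charged: pick up the orange cap from the green mat, set it upright on the filler neck, turn it backward (anticlockwise) with a light touch until it drops into its thread, then screw it forward (clockwise) fully home and let go. Be gentle with the thread: do not press hard on it or force the cap when it binds, and leave everything else where it is.

Things in the scene. Friction and masses are not known exactly. Their poses are not given: they have to be found in the camera images.
- cap_mid (a point): Centre, half-way up, of the loose orange filler cap, lying open side down on the 4 mm thick green mat: a round knurled cup, 50 mm in diameter, 23 mm high (this point is 11.5 mm above its lower edge), about 70 g, a steel rivet in its flat top. Bore 45 mm, roof 17.5 mm above the lower edge. z is its axis (up); x and y are arbitrary. It can be gripped round its side at any yaw.
- cap_lugs (a point): On the cap's axis at the height of its three inward lugs (2 mm above its lower edge), which cannot be seen from above: 120 degrees apart, 5 mm long round the circle, 3.5 mm high, reaching in to 18 mm from the axis. They ride on top of the neck's threads until all three drop together into the gaps.
- neck_rim (a point): Centre of the hard top rim of the pot's upright aluminium filler neck, 185 mm above the bench; z up. Neck 32 mm in diameter, its top 4 mm tapered to 26 mm to lead the cap in. Height of cap_mid over this rim: above 6.5 mm it sits off-centre on the taper; 2 to 6.5 mm while the lugs ride on the threads or stops; about -2 mm once dropped, resting on the gasket; -5 mm screwed fully home.
- neck_thread (a point): On the neck's axis, 9 mm below the rim. Round the neck three quick threads, out to 20.5 mm radius, begin at an unknown turn (x and y here do not tell): each starts 4.5 mm below the rim, falls 4.5 mm over 52 degrees clockwise (seen from above), runs level for 28 and ends at a stop 8 degrees wide, 4.5 to 17 mm below the rim; then a 32 degree gap. Threads are 3.5 mm thick.
- gasket_top (a point): Top centre of the black rubber gasket ring, 25 mm across, in the neck's mouth, 4 mm above the rim; it gives 1 mm per 2.5 N. Screwing down on it takes up to 0.2 Nm. Forward of the drop the cap is down at home height after 0.9 to 1.2 rad and meets the stops at 1.4 to 1.7 rad. Over 30 N while riding on the threads, or over 60 N at any time, spoils the thread.
- pot: The fixed steel pressure pot, origin under its centre on the bench: base plate 170 mm square, bolted flange 148 mm across, its nuts 39 mm below the rim; dial gauge to its -x, brass cock to its +x. A cap riding on the threads: forward (clockwise) it meets a stop; backward it climbs, then drops within 1.9 rad (from a stop's top it first falls only to 2 mm). It may land in the gaps at once.
- spare_gasket: Loose black rubber ring, 40 mm across, 6 mm high, on the mat; origin under its centre. To be left alone.
- spanner: Loose steel spanner, 145 mm long, 8 mm high, on the mat; origin under its middle. To be left alone.
- hose_tail: Loose brass hose tail standing on the mat, 20 mm across, 30 mm high; origin under its centre. To be left alone.
- bottle_a: Loose square white sample bottle with white cap, 70 mm wide, 170 mm high; origin under its centre. To be left alone.
- bottle_b: Loose square white sample bottle with blue cap, 70 mm wide, 170 mm high; origin under its centre. To be left alone.
- beaker: Loose open steel beaker, 80 mm across, 95 mm high; origin under its centre. To be left alone.
- jar: Loose amber glass jar with black lid, 60 mm across, 75 mm high; origin under its centre. To be left alone.

How it is judged:
By the outcome, as a careful person would: the job done as asked, in the order asked, and still so for the second after the job is handed in, with the robot touching nothing.
It also fails if it takes over 72 s, if anything falls off the work surface, if the arm or the gripper's body presses on something with over 40 N, if the wrist force passes 120 N, or if a joint passes its speed limit or range.

## Working session

There is one attempt and no reset: what is moved stays moved. The work goes in short steps, Python scripts to look and compute and a tool call to move; the robot and the scene stay as the last step left them, time stands still between calls to the robot, and variables do not carry over. Pictures are saved under pics/ and viewed, at most 10 in all, crops included, and the job is handed in when it is done.

Besides the shell and the picture viewer there is one more tool, called after "Emit:" as name([rows], argument=value, ...), one row to a line, values as JSON. servo_tool: Moves the arm, as the interface text tells. Its arguments: {"type":"object","properties":{"targets":{"type":"array"},"force":{"type":"number"}},"required":["targets"]}

```bash
mkdir -p pics
cat > h.py <<'E'
import numpy as np, cv2
from station import monitor, viewer, order
def grab(n,save=None):
    f=viewer.grab_frame(n)
    if save: cv2.imwrite('pics/'+save+'.png',f['color'])
    return f
def ray(f,u,v):
    fl=f['color'].shape[0]/2/np.tan(np.radians(f['fovy'])/2)
    d=np.array([(u-f['cx'])/fl,(v-f['cy'])/fl]); s=d.copy()
    for _ in range(30): s=d/(1+f['k1']*(s@s))
    R=np.array(f['R']);t=np.array(f['t'])
    w=R.T@np.array([s[0],s[1],1]); return -R.T@t, w/np.linalg.norm(w)
def plane(f,u,v,z):
    o,d=ray(f,u,v); return o+d*(z-o[2])/d[2]
def proj(f,X):
    c=np.array(f['R'])@np.array(X)+np.array(f['t']); s=c[:2]/c[2]
    fl=f['color'].shape[0]/2/np.tan(np.radians(f['fovy'])/2)
    return s*(1+f['k1']*(s@s))*fl+[f['cx'],f['cy']]
def tri(obs):
    A=np.zeros((3,3));b=np.zeros(3)
    for f,u,v in obs:
        o,d=ray(f,u,v);P=np.eye(3)-np.outer(d,d);A+=P;b+=P@o
    X=np.linalg.solve(A,b); return X,[np.linalg.norm(np.cross(X-ray(f,u,v)[0],ray(f,u,v)[1])) for f,u,v in obs]
E
python3 - <<'E'
from h import *
np.set_printoptions(precision=3,suppress=True)
ims=[]
for n in ('scene','top','wrist'):
    f=grab(n,n+'0'); print(n,f['fovy'],f['cx'],f['cy'],f['k1'],-np.array(f['R']).T@f['t'])
    hsv=cv2.cvtColor(f['color'],cv2.COLOR_BGR2HSV)
    m=cv2.inRange(hsv,(5,150,90),(18,255,255))
    k,l,s,c=cv2.connectedComponentsWithStats(m)
    for i in range(1,k):
        if s[i][4]>40: print(s[i],c[i])
print(monitor.get_state())
E
```

```text
scene 57.00870916554207 316.6837098977913 195.14774405701047 -0.005421332583302138 [ 1.068 -0.263  1.021]
[340 195  15  15 179] [346.933 202.078]
[163 247  16   7  50] [171.76 250.9 ]
top 55.60766869887067 321.67984062983 201.2688711184338 -0.02223687213333329 [0.44  0.008 1.085]
[276 199  18  18 231] [284.403 207.359]
wrist 71.32051439852074 316.73548524668314 200.21804073997308 -0.04227696823968973 [ 0.2   -0.649  0.384]
{'t': 0.15, 'q': array([-0.87 ,  0.359,  0.011, -0.   , -1.224, -0.288]), 'qd': array([ 0.   , -0.003,  0.002,  0.002, -0.001,  0.   ]), 'joint_efforts': array([ -0.002, -58.327,  29.329,   7.001,   0.009,  -0.   ]), 'eef_pos': array([ 0.271, -0.618,  0.248]), 'ee_rot': array([ 3.14 , -0.   , -2.729]), 'force': array([ 0.376,  0.415, -0.547]), 'moment': array([-0.012,  0.012, -0.09 ]), 'gripper_force': 0.0, 'width': 0.08752849744799608}
```

View pics/scene0.png

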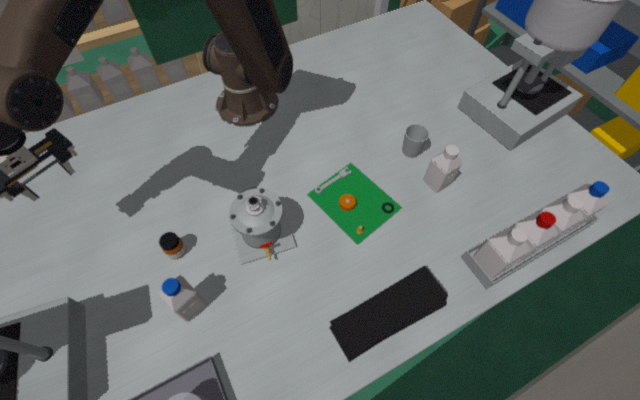

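View pics/top0.png

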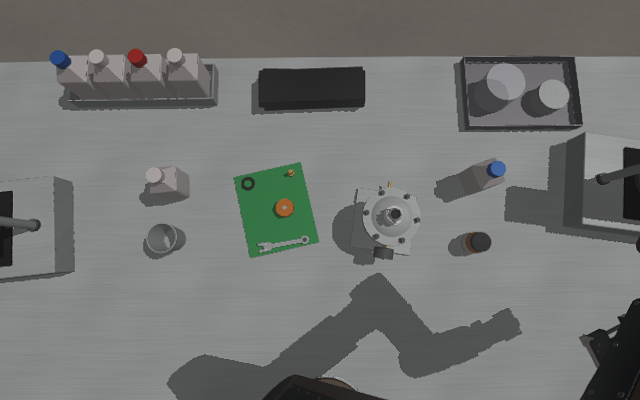

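The scene view shows the cap on the mat at (347,202) and the neck mouth near (254,203). In the top view they are at (284,208) and about (395,214). The spare gasket, hose tail and spanner lie round the cap.

Run:
```python
from h import *
np.set_printoptions(precision=4,suppress=True)
s=grab('scene');t=grab('top')
print('cap',tri([(s,347,202),(t,284.4,207.4)]),plane(t,284.4,207.4,.02))
print('neck',tri([(s,254,202),(t,395,213.5)]))
for n,p in dict(ring=(248,184),tail=(291,172),sp1=(262,246),sp2=(306,240)).items(): print(n,plane(t,*p,.01))
for n,p in dict(gauge=(384,253),jar=(479,242),bottle=(497,169)).items(): print(n,plane(t,*p,.07))
for im,n,(x,y),k in ((s,'s',(254,205),8),(t,'t',(395,213),8)):
    cv2.imwrite(f'pics/c{n}.png',cv2.resize(im['color'][y-35:y+35,x-35:x+35],None,fx=k,fy=k,interpolation=2))
a=cv2.imread('pics/cs.png');b=cv2.imread('pics/ct.png')
cv2.imwrite('pics/cst.png',cv2.resize(np.hstack([a,b]),(800,400)))
```

```text
cap (array([0.5821, 0.1047, 0.019 ]), [np.float64(0.0008176010713623489), np.float64(0.0008176010713623505)]) [0.5816 0.1038 0.02  ]
neck (array([ 0.543 , -0.174 ,  0.1821]), [np.float64(0.002115079278756789), np.float64(0.002115079278756712)])
ring [0.6522 0.2098 0.01  ]
tail [0.6862 0.0858 0.01  ]
sp1 [0.4741 0.1676 0.01  ]
sp2 [0.4895 0.0437 0.01  ]
gauge [ 0.4497 -0.1653  0.07  ]
jar [ 0.4752 -0.4219  0.07  ]
bottle [ 0.6751 -0.4871  0.07  ]
```

View pics/cst.png

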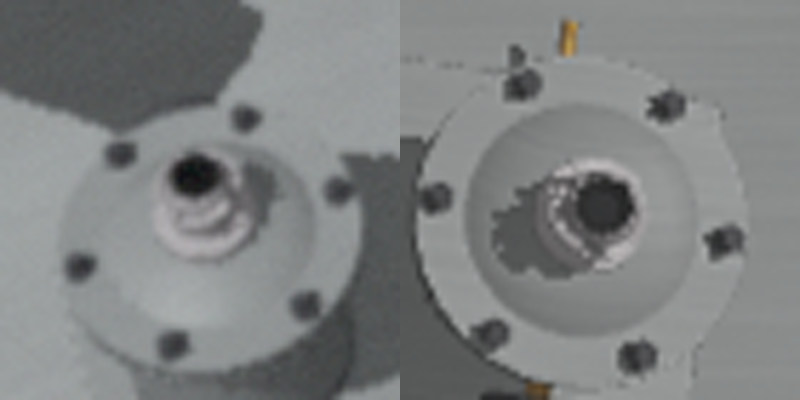

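Emit:
servo_tool([
  {"angular": [0,0,0],"xyz": [-3.6,2.5,-0.5],"claw": 8.7},
  {"angular": [0,0,0],"xyz": [-3.6,2.5,-0.5],"claw": 8.7},
  {"angular": [0,0,0],"xyz": [-3.6,2.5,-0.5],"claw": 8.7},
  {"angular": [0,0,0],"xyz": [-3.6,2.5,-0.5],"claw": 8.7},
  {"angular": [0,0,0],"xyz": [-3.6,2.5,-0.5],"claw": 8.7},
  {"angular": [0,0,0],"xyz": [-3.6,2.5,-0.5],"claw": 8.7},
  {"angular": [0,0,0],"xyz": [-3.6,2.5,-0.5],"claw": 8.7},
  {"angular": [0,0,0],"xyz": [-3.6,2.5,-0.5],"claw": 8.7},
  {"angular": [0,0,0],"xyz": [-3.6,2.5,-0.5],"claw": 8.7},
  {"angular": [0,0,0],"xyz": [-3.6,2.5,-0.5],"claw": 8.7},
  {"angular": [0,0,0],"xyz": [-3.6,2.5,-0.5],"claw": 8.7},
  {"angular": [0,0,0],"xyz": [-3.6,2.5,-0.5],"claw": 8.7},
  {"angular": [0,0,0],"xyz": [0,0,0],"claw": 8.7},
  {"angular": [0,0,0],"xyz": [0,0,0],"claw": 8.7},
])

```text
t: 1.65
eef_pos: [0.5465, -0.1691, 0.3084]
ee_rot: [3.141, -0.0, -2.727]
force: [-0.8, 0.7, 0.0]
width: 0.0871
gripper_force: 0.0
```

Run:
```python
from h import *
import pickle
np.set_printoptions(precision=4,suppress=True)
w=grab('wrist','w1'); pickle.dump(w,open('w1.pkl','wb'))
s=monitor.get_state();print(s['eef_pos'],s['ee_rot'],s['q'],-np.array(w['R']).T@w['t'],np.array(w['R']))
sc=grab('scene');print(proj(w,[.543,-.174,.189]))
```

```text
[ 0.546  -0.17    0.3083] [ 3.1414 -0.0005 -2.7279] [ 0.0402  0.1561 -0.1252 -0.     -1.29   -1.1974] [ 0.4759 -0.1999  0.4446] [[-0.4028  0.9153 -0.0002]
 [ 0.8765  0.3858  0.288 ]
 [ 0.2636  0.1158 -0.9576]]
[313.2869 195.2188]
```

View pics/w1.png

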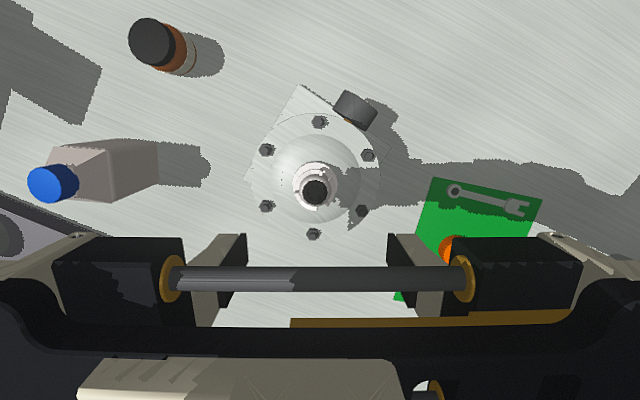

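The wrist view shows the neck with its dark gasket at about (315,191) and the gauge at (355,110). The mat and cap are partly hidden behind the right finger at (447,248). I'll take a second view on the way to the cap.

Emit:
servo_tool([
  {"angular": [0,0,0],"xyz": [0,4,0],"claw": 8.7},
  {"angular": [0,0,0],"xyz": [0,4,0],"claw": 8.7},
  {"angular": [0,0,0],"xyz": [0,0,0],"claw": 8.7},
  {"angular": [0,0,0],"xyz": [0,0,0],"claw": 8.7},
])

```text
t: 2.15
eef_pos: [0.5135, -0.0973, 0.3091]
ee_rot: [-3.141, 0.001, -2.729]
force: [0.7, -0.7, -0.6]
width: 0.0869
gripper_force: 0.0
```

```bash
cat > neck.py <<'E'
from h import *
import pickle
def dark(f,guess):
    g=cv2.cvtColor(f['color'],cv2.COLOR_BGR2GRAY); m=cv2.inRange(g,0,60)
    k,l,s,c=cv2.connectedComponentsWithStats(m)
    i=min((i for i in range(1,k) if s[i][4]>150),key=lambda i:np.hypot(*(c[i]-guess)))
    cn=cv2.findContours((l==i).astype('uint8'),0,1)[0][0]
    return s[i],c[i],cv2.fitEllipse(cn)
E
python3 - <<'E'
from neck import *
np.set_printoptions(precision=4,suppress=True)
w2=grab('wrist','w2'); pickle.dump(w2,open('w2.pkl','wb'))
w1=pickle.load(open('w1.pkl','rb'));ob=[]
for f in (w1,w2):
    s,c,e=dark(f,proj(f,[.543,-.174,.189]));print(s,c,e);ob.append((f,*e[0]))
    print(plane(f,*e[0],.189))
print(tri(ob))
m=cv2.inRange(cv2.cvtColor(w2['color'],cv2.COLOR_BGR2HSV),(5,150,60),(18,255,255))
k,l,s,c=cv2.connectedComponentsWithStats(m);print([(s[i],c[i]) for i in range(1,k) if s[i][4]>40])
print(monitor.get_state()['eef_pos'])
E
```

```text
[303 180  24  24 456] [314.625  191.9693] ((314.6318054199219, 191.964111328125), (23.080974578857422, 23.3542537689209), 102.68687438964844)
[ 0.5395 -0.1741  0.189 ]
[221 181  25  24 455] [232.8901 192.8835] ((232.88780212402344, 192.88052368164062), (22.35870361328125, 24.06871223449707), 108.7198715209961)
[ 0.5391 -0.1735  0.189 ]
(array([ 0.5401, -0.1739,  0.1867]), [np.float64(6.718245149234307e-05), np.float64(6.71824514922265e-05)])
[(array([102,  26,  20,  18,  95], dtype=int32), array([113.1579,  33.5474])), (array([98, 64, 21, 11, 76], dtype=int32), array([109.1184,  69.6842])), (array([370, 292,   9,  10,  53], dtype=int32), array([374.3396, 295.4717]))]
[ 0.5139 -0.0977  0.3089]
```

Emit:
servo_tool([
  {"angular": [0,0,0],"xyz": [-2.9,3.1,2],"claw": 8.7},
  {"angular": [0,0,0],"xyz": [-2.9,3.1,2],"claw": 8.7},
  {"angular": [0,0,0],"xyz": [-2.9,3.1,2],"claw": 8.7},
  {"angular": [0,0,0],"xyz": [-2.9,3.1,2],"claw": 8.7},
  {"angular": [0,0,0],"xyz": [-2.9,3.1,2],"claw": 8.7},
  {"angular": [0,0,0],"xyz": [0,0,0],"claw": 8.7},
  {"angular": [0,0,0],"xyz": [0,0,0],"claw": 8.7},
])

```text
t: 2.9
eef_pos: [0.585, 0.1027, 0.2071]
ee_rot: [-3.141, -0.003, -2.729]
force: [1.1, 0.0, -0.5]
width: 0.0872
gripper_force: 0.0
```

```bash
cat > cap.py <<'E'
from h import *
np.set_printoptions(precision=4,suppress=True)
w=grab('wrist','w3')
m=cv2.inRange(cv2.cvtColor(w['color'],cv2.COLOR_BGR2HSV),(3,130,40),(20,255,255))
k,l,s,c=cv2.connectedComponentsWithStats(m);i=1+np.argmax(s[1:,4]);print(s[i],c[i])
cn=cv2.convexHull(max(cv2.findContours((l==i).astype('uint8'),0,1)[0],key=cv2.contourArea));e=cv2.fitEllipse(cn);print(e)
# rays: cylinder centre silhouette ~ mid height
print(plane(w,*e[0],.0155),plane(w,*e[0],.027))
for z in(.027,.004): # predicted circle in image at (x,y)
    pass
st=monitor.get_state();print(st['eef_pos'],st['ee_rot'],st['q'],proj(w,st['eef_pos']))
E
python3 cap.py
```

```text
[ 290  309  282   19 2191] [442.9183 319.6623]
((436.11492919921875, 318.63751220703125), (16.852375030517578, 328.1861267089844), 88.57966613769531)
[0.6978 0.3387 0.0155] [0.6914 0.3293 0.027 ]
[0.585  0.1022 0.208 ] [-3.1412 -0.0013 -2.7296] [ 0.5019  0.2566 -0.2299  0.0003 -1.0857 -1.6609] [315.379  263.6307]
```

View pics/w3.png

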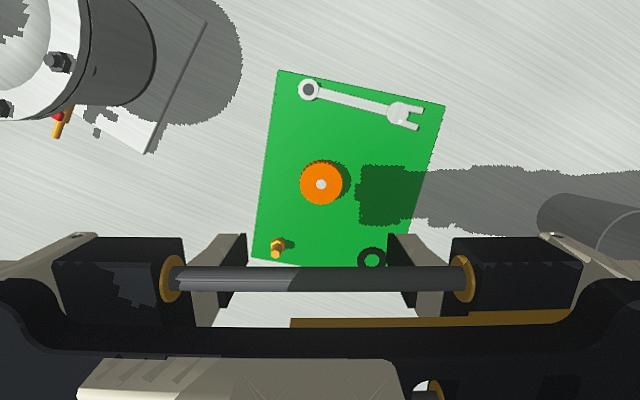

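The cap is fully in view at (321,184) with its rivet in the middle. The jaws straddle it clear of the hose tail (276,248) and the ring (372,259).

```bash
sed -i "s/^k,l,s,c/m[232:]=0\nk,l,s,c/; s/^print(plane.*/v,u=np.where((l==i)); h=cv2.inRange(cv2.cvtColor(w['color'],cv2.COLOR_BGR2HSV),(0,0,100),(180,60,255)); h[:]=h*(cv2.drawContours(np.zeros_like(h),[cn],-1,1,-1)); V,U=np.where(cv2.erode(cv2.drawContours(np.zeros_like(h),[cn],-1,255,-1),np.ones((15,15)))\&h>0); print(U.mean(),V.mean(),len(U)); print(plane(w,*e[0],.022),plane(w,U.mean(),V.mean(),.027)); import pickle; pickle.dump((w,U.mean(),V.mean()),open('cap.pkl','ab'))/" cap.py; python3 cap.py
```

```text
[ 300  160   43   44 1411] [321.085  181.6166]
((321.070068359375, 181.6555633544922), (42.82994079589844, 44.076934814453125), 175.9565887451172)
321.05555555555554 183.61111111111111 72
[0.58   0.1057 0.022 ] [0.5811 0.1061 0.027 ]
[0.585  0.1019 0.2087] [-3.1413 -0.0002 -2.7302] [ 0.5015  0.2554 -0.2299  0.0003 -1.0857 -1.661 ] [315.8455 263.5641]
```

Emit:
servo_tool([
  {"angular": [0,0,0],"xyz": [0,0,4],"claw": 8.7},
  {"angular": [0,0,0],"xyz": [0,0,4],"claw": 8.7},
  {"angular": [0,0,0],"xyz": [0,0,0],"claw": 8.7},
  {"angular": [0,0,0],"xyz": [0,0,0],"claw": 8.7},
])

```text
t: 3.4
eef_pos: [0.5851, 0.1021, 0.1297]
ee_rot: [-3.141, -0.0, -2.73]
force: [0.7, -0.1, -0.1]
width: 0.0868
gripper_force: 0.0
```

```bash
python3 cap.py
python3 - <<'E'
from h import *
import pickle
o=[]
f=open('cap.pkl','rb')
while 1:
    try:o.append(pickle.load(f))
    except EOFError:break
print(tri(o))
E
```

```text
[ 295  171   56   58 2371] [322.2927 199.9553]
((322.2607116699219, 199.93643188476562), (55.53704833984375, 57.64727783203125), 179.9889373779297)
322.4916666666667 203.44166666666666 120
[0.5795 0.1053 0.022 ] [0.5811 0.1061 0.027 ]
[0.5859 0.1027 0.1308] [-3.1409  0.0023 -2.7293] [ 0.5024  0.328  -0.3249  0.0011 -0.9156 -1.6615] [316.6958 265.7182]
(array([0.58111047, 0.10610743, 0.02684344]), [np.float64(2.5800782193091853e-05), np.float64(2.5800782193135658e-05)])
```

Emit:
servo_tool([
  {"angular": [0,0,0],"xyz": [0.25,0.5,3],"claw": 8.7},
  {"angular": [0,0,0],"xyz": [0,0,3],"claw": 8.7},
  {"angular": [0,0,0],"xyz": [0,0,2],"claw": 8.7},
  {"angular": [0,0,0],"xyz": [0,0,1.3],"claw": 8.7},
  {"angular": [0,0,0],"xyz": [0,0,0.7],"claw": 8.7},
  {"angular": [0,0,0],"xyz": [0,0,0],"claw": 8.7},
  {"angular": [0,0,0],"xyz": [0,0,0],"claw": 8.7},
], force=25)

```text
t: 4.15
eef_pos: [0.5813, 0.1071, 0.0298]
ee_rot: [-3.141, 0.002, -2.729]
force: [0.7, 0.1, 0.5]
width: 0.0873
gripper_force: 0.0
```

Emit:
servo_tool([
  {"angular": [0,0,0],"xyz": [0,0,0],"claw": 4.5},
  {"angular": [0,0,0],"xyz": [0,0,0],"claw": 4.5},
  {"angular": [0,0,0],"xyz": [0,0,0],"claw": 4.5},
  {"angular": [0,0,0],"xyz": [0,0,0],"claw": 4.5},
  {"angular": [0,0,0],"xyz": [0,0,0],"claw": 4.5},
  {"angular": [0,0,0],"xyz": [0,0,0],"claw": 4.5},
  {"angular": [0,0,0],"xyz": [0,0,0],"claw": 4.5},
], force=25)

```text
t: 4.85
eef_pos: [0.5804, 0.1068, 0.0286]
ee_rot: [-3.142, 0.0, -2.729]
force: [-0.5, -0.3, 1.7]
width: 0.0495
gripper_force: 25.0
```

Emit:
servo_tool([
  {"angular": [0,0,0],"xyz": [0,0,-1],"claw": 4.5},
  {"angular": [0,0,-4],"xyz": [0,0,-4],"claw": 4.5},
  {"angular": [0,0,-4],"xyz": [0,0,-4.4],"claw": 4.5},
  {"angular": [0,0,-4],"xyz": [0,0,-4.4],"claw": 4.5},
  {"angular": [0,0,-4],"xyz": [0,0,-4.4],"claw": 4.5},
  {"angular": [0,0,-4],"xyz": [0,0,-4],"claw": 4.5},
  {"angular": [0,0,0],"xyz": [3.2,-2.5,0],"claw": 4.5},
  {"angular": [0,0,0],"xyz": [3.2,-2.5,0],"claw": 4.5},
  {"angular": [0,0,0],"xyz": [3.2,-2.5,0],"claw": 4.5},
  {"angular": [0,0,0],"xyz": [3.2,-2.5,0],"claw": 4.5},
  {"angular": [0,0,0],"xyz": [3.2,-2.5,0],"claw": 4.5},
  {"angular": [0,0,0],"xyz": [3.2,-2.5,0],"claw": 4.5},
  {"angular": [0,0,0],"xyz": [3.1,-2.4,0],"claw": 4.5},
  {"angular": [0,0,0],"xyz": [0,0,0],"claw": 4.5},
  {"angular": [0,0,0],"xyz": [0,0,0],"claw": 4.5},
])

```text
t: 6.35
eef_pos: [0.5386, -0.1739, 0.2509]
ee_rot: [3.142, 0.0, -2.382]
force: [-0.9, 0.3, -0.9]
width: 0.0494
gripper_force: 25.0
```

```bash
cat > held.py <<'E'
from h import *
import sys
np.set_printoptions(precision=4,suppress=True)
w=grab('wrist',sys.argv[1]); st=monitor.get_state()
m=cv2.inRange(cv2.cvtColor(w['color'],cv2.COLOR_BGR2HSV),(3,130,40),(20,255,255));m[330:]=0
k,l,s,c=cv2.connectedComponentsWithStats(m)
for i in range(1,k):
    if s[i,4]>200: print(s[i],c[i])
p=st['eef_pos'];print(p,st['ee_rot'],st['q'],st['force'],st['moment'],st['width'],st['gripper_force'])
a=np.linspace(0,6.28,9)[:-1]
print(proj(w,p-[0,0,.0025]))
E
python3 held.py w5
```

```text
[170   0  46  16 422] [195.0616   6.5332]
[ 272  207   91   60 4142] [316.9993 239.4285]
[397 255  16  48 312] [405.3814 277.4359]
[221 256  16  47 367] [226.7984 279.2316]
[292 292  51   8 278] [317.0612 294.6331]
[ 222  310  303   18 2564] [380.4902 320.4817]
[ 0.5389 -0.1731  0.2509] [ 3.1416  0.0003 -2.3807] [ 0.0348  0.1786 -0.2292 -0.0003 -1.1628 -0.8446] [ 0.2912  0.2771 -0.7355] [ 0.0785  0.0096 -0.0066] 0.04936170223841504 24.99984545938787
[317.6051 261.9728]
```

View pics/w5.png

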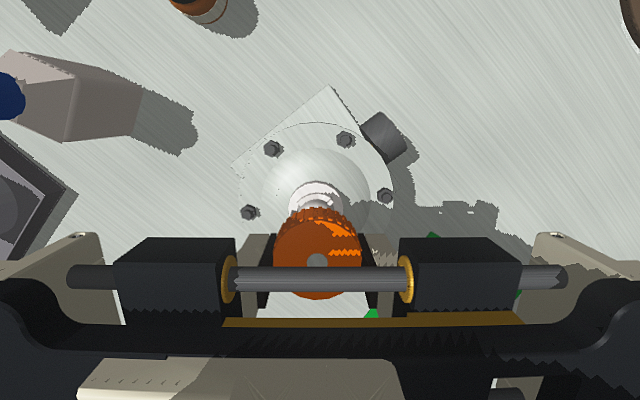

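The held cap's rivet is at (317,261), against a predicted (317.6,262), so it is centred and upright in the jaws. The neck is directly beneath it.

Emit:
servo_tool([
  {"angular": [0,0,0],"xyz": [-0.05,-0.1,2],"claw": 4.5},
  {"angular": [0,0,0],"xyz": [0,0,1.2],"claw": 4.5},
  {"angular": [0,0,0],"xyz": [0,0,0.7],"claw": 4.5},
  {"angular": [0,0,0],"xyz": [0,0,0.3],"claw": 4.5},
  {"angular": [0,0,0],"xyz": [0,0,0.1],"claw": 4.5},
  {"angular": [0,0,0],"xyz": [0,0,0],"claw": 4.5},
  {"angular": [0,0,0],"xyz": [0,0,0],"claw": 4.5},
])

```text
t: 7.1
eef_pos: [0.5405, -0.1734, 0.2081]
ee_rot: [-3.141, 0.001, -2.38]
force: [-0.8, -0.1, -0.2]
width: 0.0495
gripper_force: 25.0
```

Emit:
servo_tool([
  {"angular": [0,0,0],"xyz": [0,0,0.1],"claw": 4.5},
  {"angular": [0,0,0],"xyz": [0,0,0.1],"claw": 4.5},
  {"angular": [0,0,0],"xyz": [0,0,0],"claw": 4.5},
])

```text
t: 7.4
eef_pos: [0.5401, -0.1734, 0.2055]
ee_rot: [3.141, -0.0, -2.38]
force: [-0.6, -0.1, -0.8]
width: 0.0492
gripper_force: 25.0
```

Emit:
servo_tool([
  {"angular": [0,0,0],"xyz": [0,0,0.1],"claw": 4.5},
  {"angular": [0,0,0],"xyz": [0,0,0],"claw": 4.5},
])

```text
t: 7.6
eef_pos: [0.5401, -0.1734, 0.2044]
ee_rot: [3.141, -0.0, -2.38]
force: [-0.5, -0.3, -1.1]
width: 0.0494
gripper_force: 25.0
```

Emit:
servo_tool([
  {"angular": [0,0,0],"xyz": [0,0,0.1],"claw": 4.5},
  {"angular": [0,0,0],"xyz": [0,0,0],"claw": 4.5},
])

```text
t: 7.8
eef_pos: [0.5401, -0.1734, 0.2034]
ee_rot: [3.141, -0.0, -2.38]
force: [-0.5, 0.5, 0.0]
width: 0.0498
gripper_force: 25.0
```

Emit:
servo_tool([
  {"angular": [0,0,0],"xyz": [0,0,0.1],"claw": 4.5},
  {"angular": [0,0,0],"xyz": [0,0,0],"claw": 4.5},
])

```text
t: 8.0
eef_pos: [0.5401, -0.1734, 0.2024]
ee_rot: [3.141, -0.0, -2.38]
force: [0.3, -0.8, -0.9]
width: 0.0496
gripper_force: 25.0
```

Emit:
servo_tool([
  {"angular": [0,0,0],"xyz": [0,0,0.1],"claw": 4.5},
  {"angular": [0,0,0],"xyz": [0,0,0],"claw": 4.5},
])

```text
t: 8.2
eef_pos: [0.5401, -0.1734, 0.2015]
ee_rot: [3.142, -0.0, -2.38]
force: [-0.5, -1.4, -0.1]
width: 0.0495
gripper_force: 25.0
```

Emit:
servo_tool([
  {"angular": [0,0,0],"xyz": [0,0,0.1],"claw": 4.5},
  {"angular": [0,0,0],"xyz": [0,0,0],"claw": 4.5},
])

```text
t: 8.4
eef_pos: [0.5401, -0.1734, 0.2004]
ee_rot: [3.141, -0.0, -2.38]
force: [-0.2, -1.4, -0.1]
width: 0.0495
gripper_force: 25.0
```

Emit:
servo_tool([
  {"angular": [0,0,0],"xyz": [0,0,0.1],"claw": 4.5},
  {"angular": [0,0,0],"xyz": [0,0,0],"claw": 4.5},
])

```text
t: 8.6
eef_pos: [0.5401, -0.1734, 0.1994]
ee_rot: [3.141, -0.0, -2.38]
force: [-0.3, -0.7, -0.2]
width: 0.0497
gripper_force: 25.0
```

Emit:
servo_tool([
  {"angular": [0,0,0],"xyz": [0,0,0.1],"claw": 4.5},
  {"angular": [0,0,0],"xyz": [0,0,0],"claw": 4.5},
])

```text
t: 8.8
eef_pos: [0.5401, -0.1733, 0.1984]
ee_rot: [3.141, -0.0, -2.38]
force: [0.4, -0.4, -1.1]
width: 0.0498
gripper_force: 25.0
```

Emit:
servo_tool([
  {"angular": [0,0,0],"xyz": [0,0,0.1],"claw": 4.5},
  {"angular": [0,0,0],"xyz": [0,0,0],"claw": 4.5},
])

```text
t: 9.0
eef_pos: [0.5402, -0.1732, 0.1974]
ee_rot: [3.141, 0.0, -2.38]
force: [-0.3, -0.5, -1.4]
width: 0.0495
gripper_force: 25.0
```

```bash
python3 held.py w6; python3 -c "
from h import *
f=grab('wrist');a=cv2.resize(f['color'][180:320,220:420],None,fx=3,fy=3)
s=grab('scene');b=cv2.resize(s['color'][150:290,180:320],(420,420),interpolation=2)
cv2.imwrite('pics/d1.png',cv2.resize(np.hstack([a,b]),None,fx=.78,fy=.78))"
```

```text
[ 273  207   89   60 4142] [316.9527 239.4288]
[221 255  16  48 377] [226.9204 278.756 ]
[397 255  17  49 337] [405.8694 277.905 ]
[292 292  51   8 284] [316.9331 294.6972]
[ 222  311  303   17 2562] [380.7697 320.5433]
[ 0.5402 -0.1732  0.1974] [ 3.1414  0.0001 -2.3797] [ 0.0344  0.2223 -0.302  -0.0002 -1.0466 -0.8432] [-0.2173 -0.2187 -0.5038] [ 0.0187 -0.0068 -0.0279] 0.04971920900621015 24.99981128163199
[316.8899 260.8901]
```

View pics/d1.png

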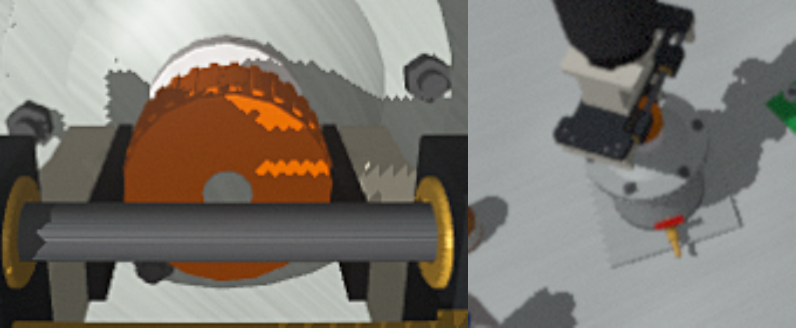

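The cap sits at the same place in the jaws (rivet under the bar, no slip) and down over the neck at about rim −1.6 mm with no force. So it has landed in the gaps. I'll lower it onto the gasket and confirm with a short, gentle backward turn.

Emit:
servo_tool([
  {"angular": [0,0,0],"xyz": [0,0,0.1],"claw": 4.5},
  {"angular": [0,0,-1],"xyz": [0,0,0],"claw": 4.5},
  {"angular": [0,0,-1],"xyz": [0,0,0],"claw": 4.5},
  {"angular": [0,0,0],"xyz": [0,0,0],"claw": 4.5},
])

```text
t: 9.55
eef_pos: [0.5402, -0.1734, 0.1966]
ee_rot: [-3.142, 0.0, -2.344]
force: [-0.2, -0.4, -0.9]
width: 0.0497
gripper_force: 25.0
```

```bash
cat > st.py <<'E'
from h import *
np.set_printoptions(precision=4,suppress=True)
s=monitor.get_state();print(s['eef_pos'],s['ee_rot'],s['q'][5],s['force'],s['moment'],s['width'])
E
python3 st.py
```

```text
[ 0.5402 -0.1734  0.1966] [-3.1416  0.     -2.3437] -0.807268600033662 [-0.2217 -0.3571 -0.8561] [ 0.0147  0.0611 -0.0035] 0.04965850573538177
```

Emit:
servo_tool([
  {"angular": [0,0,-1],"xyz": [0,0,0.05],"claw": 4.5},
  {"angular": [0,0,-1],"xyz": [0,0,0],"claw": 4.5},
  {"angular": [0,0,-1],"xyz": [0,0,0],"claw": 4.5},
  {"angular": [0,0,0],"xyz": [0,0,0],"claw": 4.5},
])

```text
t: 9.95
eef_pos: [0.5402, -0.1734, 0.1961]
ee_rot: [-3.142, 0.0, -2.292]
force: [-0.4, 0.7, 0.0]
width: 0.0495
gripper_force: 25.0
```

```bash
python3 st.py
```

```text
[ 0.5402 -0.1734  0.1961] [-3.1416  0.0001 -2.2915] -0.755023727150741 [-0.3657  0.6531  0.0459] [ 0.0239  0.0482 -0.0173] 0.04954906663868146
```

Emit:
servo_tool([
  {"angular": [0,0,0],"xyz": [0,0,0.1],"claw": 4.5},
  {"angular": [0,0,0],"xyz": [0,0,0],"claw": 4.5},
  {"angular": [0,0,0],"xyz": [0,0,0],"claw": 4.5},
])

```text
t: 10.25
eef_pos: [0.5403, -0.1734, 0.1953]
ee_rot: [-3.141, 0.0, -2.292]
force: [-1.1, 0.1, 0.8]
width: 0.0496
gripper_force: 25.0
```

```bash
python3 st.py
```

```text
[ 0.5403 -0.1734  0.1953] [-3.1414  0.0001 -2.2925] -0.7560329699470071 [-1.113   0.0555  0.8466] [ 0.1079  0.187  -0.0339] 0.04956821686539343
```

Emit:
servo_tool([
  {"angular": [0,0,4],"xyz": [0,0,0.02],"claw": 4.5},
  {"angular": [0,0,4],"xyz": [0,0,0.02],"claw": 4.5},
  {"angular": [0,0,4],"xyz": [0,0,0.02],"claw": 4.5},
  {"angular": [0,0,4],"xyz": [0,0,0.02],"claw": 4.5},
  {"angular": [0,0,4],"xyz": [0,0,0.02],"claw": 4.5},
  {"angular": [0,0,0],"xyz": [0,0,0],"claw": 4.5},
])

```text
t: 10.85
eef_pos: [0.5407, -0.1735, 0.1946]
ee_rot: [-3.141, 0.001, -2.642]
force: [-0.2, 0.1, 2.6]
width: 0.0495
gripper_force: 25.0
```

```bash
python3 st.py
```

```text
[ 0.5407 -0.1735  0.1946] [-3.1407  0.0009 -2.6424] -1.1061484411353555 [-0.1727  0.0732  2.6386] [-0.0286 -0.1505 -0.044 ] 0.04948790847026651
```

Emit:
servo_tool([
  {"angular": [0,0,4],"xyz": [0,0,0.02],"claw": 4.5},
  {"angular": [0,0,4],"xyz": [0,0,0.02],"claw": 4.5},
  {"angular": [0,0,4],"xyz": [0,0,0.02],"claw": 4.5},
  {"angular": [0,0,4],"xyz": [0,0,0.02],"claw": 4.5},
  {"angular": [0,0,4],"xyz": [0,0,0.02],"claw": 4.5},
  {"angular": [0,0,0],"xyz": [0,0,0],"claw": 4.5},
])

```text
t: 11.45
eef_pos: [0.5408, -0.1736, 0.1938]
ee_rot: [-3.141, 0.001, -2.989]
force: [0.9, -0.4, 5.5]
width: 0.0497
gripper_force: 25.0
```

```bash
python3 st.py
```

```text
[ 0.5408 -0.1736  0.1938] [-3.1409  0.0015 -2.9895] -1.4532839206125914 [ 0.918  -0.4295  5.5038] [-0.136  -0.0883 -0.104 ] 0.049676639152129054
```

Emit:
servo_tool([
  {"angular": [0,0,4],"xyz": [0,0,0.02],"claw": 4.5},
  {"angular": [0,0,4],"xyz": [0,0,0.02],"claw": 4.5},
  {"angular": [0,0,4],"xyz": [0,0,0.02],"claw": 4.5},
  {"angular": [0,0,4],"xyz": [0,0,0.02],"claw": 4.5},
  {"angular": [0,0,4],"xyz": [0,0,0.02],"claw": 4.5},
  {"angular": [0,0,0],"xyz": [0,0,0],"claw": 4.5},
])

```text
t: 12.05
eef_pos: [0.5409, -0.1736, 0.193]
ee_rot: [-3.141, 0.002, 2.945]
force: [-0.1, 0.6, 7.1]
width: 0.0499
gripper_force: 25.0
```

```bash
python3 st.py
```

```text
[ 0.5409 -0.1736  0.193 ] [-3.1414  0.002   2.9452] -1.801827831433512 [-0.1246  0.5829  7.1498] [-0.1498  0.0068 -0.0364] 0.04991934031603322
```

Emit:
servo_tool([
  {"angular": [0,0,3],"xyz": [0,0,0.02],"claw": 4.5},
  {"angular": [0,0,3],"xyz": [0,0,0.01],"claw": 4.5},
  {"angular": [0,0,3],"xyz": [0,0,0],"claw": 4.5},
  {"angular": [0,0,3],"xyz": [0,0,0],"claw": 4.5},
  {"angular": [0,0,3],"xyz": [0,0,0],"claw": 4.5},
  {"angular": [0,0,0],"xyz": [0,0,0],"claw": 4.5},
])

```text
t: 12.65
eef_pos: [0.5411, -0.1737, 0.1929]
ee_rot: [3.141, 0.002, 2.684]
force: [0.3, -0.3, 6.9]
width: 0.0498
gripper_force: 25.0
```

```bash
python3 st.py
```

```text
[ 0.5411 -0.1737  0.1929] [3.1413 0.0023 2.6842] -2.062954337504694 [ 0.3341 -0.3301  6.9477] [-0.2328 -0.0781  0.0037] 0.04976454171533995
```

Emit:
servo_tool([
  {"angular": [0,0,2],"xyz": [0,0,0],"claw": 4.5},
  {"angular": [0,0,2],"xyz": [0,0,0],"claw": 4.5},
  {"angular": [0,0,2],"xyz": [0,0,0],"claw": 4.5},
  {"angular": [0,0,2],"xyz": [0,0,0],"claw": 4.5},
  {"angular": [0,0,0],"xyz": [0,0,0],"claw": 4.5},
])

```text
t: 13.15
eef_pos: [0.5411, -0.1737, 0.1929]
ee_rot: [3.141, 0.002, 2.545]
force: [-0.6, -1.5, 7.6]
width: 0.0497
gripper_force: 25.0
```

```bash
python3 st.py
```

```text
[ 0.5411 -0.1737  0.1929] [3.141  0.0023 2.5452] -2.201970699334498 [-0.6353 -1.4551  7.6419] [-0.2985 -0.1106 -0.0366] 0.049689040544193624
```

Emit:
servo_tool([
  {"angular": [0,0,2],"xyz": [0,0,0],"claw": 4.5},
  {"angular": [0,0,2],"xyz": [0,0,0],"claw": 4.5},
  {"angular": [0,0,2],"xyz": [0,0,0],"claw": 4.5},
  {"angular": [0,0,2],"xyz": [0,0,0],"claw": 4.5},
  {"angular": [0,0,0],"xyz": [0,0,0],"claw": 4.5},
])

```text
t: 13.65
eef_pos: [0.5408, -0.1745, 0.1929]
ee_rot: [-3.141, 0.003, 2.407]
force: [0.1, -4.8, 7.0]
width: 0.0495
gripper_force: 25.0
```

```bash
python3 st.py
```

```text
[ 0.5408 -0.1745  0.1929] [-3.141   0.0026  2.4067] -2.34075469085464 [ 0.069  -4.7795  7.0442] [-1.9059  0.0372  0.6135] 0.049473170611079524
```

The stop is felt (Mz 0.6 Nm, 1.5 rad forward of the drop, home height). I'll ease off slightly, release and lift away.

Emit:
servo_tool([
  {"angular": [0,0,-1.5],"xyz": [0,0,0],"claw": 4.5},
  {"angular": [0,0,0],"xyz": [0,0,0],"claw": 4.5},
  {"angular": [0,0,0],"xyz": [0,0,0],"claw": 7},
  {"angular": [0,0,0],"xyz": [0,0,0],"claw": 8.5},
  {"angular": [0,0,0],"xyz": [0,0,0],"claw": 8.5},
  {"angular": [0,0,0],"xyz": [0,0,0],"claw": 8.5},
  {"angular": [0,0,0],"xyz": [0,0,0],"claw": 8.5},
  {"angular": [0,0,0],"xyz": [0,0,-1],"claw": 8.5},
  {"angular": [0,0,0],"xyz": [0,0,-3],"claw": 8.5},
  {"angular": [0,0,0],"xyz": [0,0,-4],"claw": 8.5},
  {"angular": [0,0,0],"xyz": [0,0,-3],"claw": 8.5},
  {"angular": [0,0,0],"xyz": [0,0,0],"claw": 8.5},
  {"angular": [0,0,0],"xyz": [0,0,0],"claw": 8.5},
])

```text
t: 14.95
eef_pos: [0.5404, -0.1733, 0.303]
ee_rot: [3.14, 0.001, 2.429]
force: [0.2, -0.4, 0.3]
width: 0.0851
gripper_force: 0.0
```

```bash
cat > rv.py <<'E'
from h import *
import pickle,sys
np.set_printoptions(precision=4,suppress=True)
w=grab('wrist',sys.argv[1]);hsv=cv2.cvtColor(w['color'],cv2.COLOR_BGR2HSV)
m=cv2.inRange(hsv,(3,130,40),(20,255,255));m[300:]=0
k,l,s,c=cv2.connectedComponentsWithStats(m);i=min((i for i in range(1,k) if s[i,4]>300),key=lambda i:np.hypot(*(c[i]-proj(w,[.54,-.174,.19]))));print(s[i],c[i])
cn=cv2.convexHull(max(cv2.findContours((l==i).astype('uint8'),0,1)[0],key=cv2.contourArea))
d=cv2.erode(cv2.drawContours(np.zeros_like(m),[cn],-1,255,-1),np.ones((21,21)))
V,U=np.where((cv2.inRange(hsv,(0,0,60),(180,70,255))&d)>0);u,v=U.mean(),V.mean();print(u,v,len(U),plane(w,u,v,.1915))
pickle.dump((w,u,v),open(sys.argv[1]+'.pkl','wb'))
E
python3 rv.py r1; python3 st.py
```

```text
[ 289  173   55   56 2213] [315.8662 200.8459]
315.63157894736844 204.40350877192984 114 [ 0.5412 -0.1738  0.1915]
[ 0.5399 -0.1732  0.3018] [ 3.1412 -0.0002  2.4286] -2.3179430613340393 [-0.1994  1.2193 -0.5025] [-0.0649  0.0247  0.003 ] 0.08486162736659497
```

View pics/r1.png

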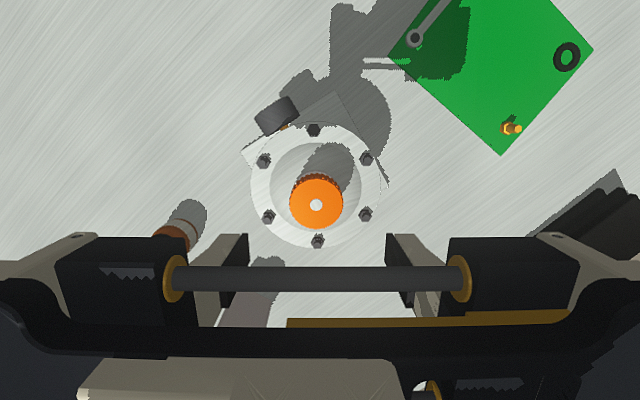

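The cap sits centred on the neck with its rivet at (316,204), the fingers are clear, and the mat items look undisturbed. A second view will check its height.

Emit:
servo_tool([
  {"angular": [0,0,0],"xyz": [0,4,0],"claw": 8.5},
  {"angular": [0,0,0],"xyz": [0,4,0],"claw": 8.5},
  {"angular": [0,0,0],"xyz": [0,0,0],"claw": 8.5},
  {"angular": [0,0,0],"xyz": [0,0,0],"claw": 8.5},
  {"angular": [0,0,0],"xyz": [0,0,0],"claw": 8.5},
])

```text
t: 15.5
eef_pos: [0.5919, -0.1131, 0.3009]
ee_rot: [-3.14, -0.001, 2.429]
force: [-0.6, -0.0, 0.2]
width: 0.0854
gripper_force: 0.0
```

```bash
python3 rv.py r2; python3 -c "
from h import *
import pickle
print(tri([pickle.load(open(n+'.pkl','rb')) for n in('r1','r2')]))"
```

```text
[ 205  174   58   56 2347] [233.712 201.807]
230.85470085470087 205.5982905982906 117 [ 0.5411 -0.1737  0.1915]
(array([ 0.54111483, -0.17375965,  0.1914719 ]), [np.float64(8.69714247194595e-05), np.float64(8.697142471933777e-05)])
```

```bash
python3 -c "
from h import *
print(order.job_done())"
```

```text
the job is handed in; nothing more can be done
None
```

The cap is screwed fully home and released, and the job is handed in: its top measures 191.5 mm, exactly the home height. It landed in the thread gaps at once, so the backward turn was only a light 5° check before I screwed it forward to the stop.

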